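# Stand the bottle on the step and bolt it in

## Robot

A 7-joint arm with a two-finger parallel gripper is mounted at the origin on a cart in front of the work surface, level with it; the furniture and walls round the work are solid. World frame = base frame: x ahead of the robot, y to its left, z up, the work surface at z = 0. Lengths are in mm, angles in rad, forces in N, time in s.
With the tool pointing down it reaches from about 400 to 875 mm from the base axis. Payload 19.3 kg.
Tool frame: the origin (TCP) lies between the finger pads; the fingertips stand tip_extent ahead of it and the grasp point (between the pads) lies 6 mm ahead of it (tip_extent is the distance from the TCP to the fingertips, in mm); z points along the fingers, x is the direction in which the jaws open and shut, and the axes are right-handed (so a half turn about z gives the same grasp; the last joint's range is limited). The gripper opens to 85 mm and grips with 20 to 120 N. Pads are 22 mm wide; open, the fingers measure 114 mm over their backs; the gripper's body (76 mm by 85 mm) begins 54 mm behind the grasp point. The pads swing forward as they close: fully open they stand 13 mm farther back than shut.
Start: joints at [1.183, 0.521, -0.036, 1.599, 0.021, 1.021, -0.113], TCP at [195.271, -593.704, 256.291] pointing down, gripper open.
Joint ranges: [-2.91, 2.91], [-0.3, 2.13], [-1.5, 1.42], [0.17, 2.43], [-1.26, 4.41], [0.16, 1.93], [-2.52, 2.52]. Speed limits (rad/s): [1.89, 1.89, 2.39, 2.39, 3.01, 3.01, 3.01].

## Interface

Orientations are given as a unit quaternion [x, y, z, w].
In Python, from rig import get_obs, get_image, camera_model, job_done, tip_extent gives the robot as it stands.
- The arm moves only by the shell command python3 -m handwheel 'ROWS' [FORCE]. ROWS is JSON, a list that holds one entry, the list of rows, each a list of 7 numbers: the turn, a rotation vector about the world's x, y, z in rad, then the shift along the world's x, y, z in m, then the opening, from 0 (shut) to 1 (fully open). A call has 1 to 8 rows; each row shifts and turns the commanded pose from where the row before left it; what a row does not reach is not made up. A row lasts 1/12 s, in which the tool goes at most 41.7 mm and 7.16 degrees, less where a joint would pass 70% of its speed; a pose out of reach is approached as far as the arm can. A call with a gripper value outside its range is refused whole. The fingers move at their own pace and stop on an object; FORCE is the grip in N (left out, the last holds). Time passes only in rows, so rows that do not move let the fingers close. It gives the time, the measured TCP pose, the force and the opening at its end, in the units of the state.
- get_obs(): the state, without advancing time (a new reading comes with each control period).
- get_image(name): name is "scene" or "top" or "wrist"; returns the picture (400x640x3 uint8, red, green, blue); there is no depth.
- camera_model(name): a dict with "mtx" (3x3 intrinsics, pixels), "extrinsics" (4x4, takes a point from world to camera coordinates). Camera axes: x right, y down, z forward; pixel columns grow to the right and rows downward; lengths in mm; the calibration is good to about 2 mm. A picture is of the moment at which its call begins: read the wrist's pose just before it. camera_model takes no time and is no camera call; for the wrist camera it gives the pose at the moment of the call.
- job_done(): hands the job in, once; it reports no verdict.
The state is a dict: "t": time; "q": joint angles; "qvel": joint speeds; "joint_torque": joint torques, N m; "position": TCP position; "tcp_rot": TCP orientation; "contact_force": force on the tool from outside, world axes, zero at the start; "torque": the same for the moment, N m; "grip_width": opening from 0.0 (shut) to 1.0 (fully open).
Only numpy, scipy, OpenCV 4.12 (cv2) and the standard library are available. Lean on these libraries where they do the work, as an engineer would, in place of code of your own. Each camera call takes 0.05 s, during which the arm holds its last target.

## Task

Stand the amber bottle with the black cap upright in the middle of the raised blue step of the bottle stand and let go of it. Then lock it in: lift the bolt's red-knobbed handle out of its notch, slide the bolt across in front of the bottle, and drop the handle fully down into the other notch. Do not knock any bottle over or push the other two bottles about, and set the bottle down gently.

Things in the scene. Friction and masses are not known exactly. Their poses are not given: they have to be found in the camera images.
- stand: Grey bottle stand fixed to the bench; base plate 116 x 262 x 8 mm. Origin on the bench; x to its back, y to its left seen from the front, z up. In this frame, mm: base plate x -71 to 45, y -136 to 126; bolt = 12 mm steel rod along y, axis x -46, z 95, on a block (x -57 to -37, top z 86). Rod spans y -210 to 35 drawn back, -130 to 115 shut. Guide staples at y -126 and 20, tops z 112.
- step_top (a point): Centre of the top of the blue step (56 x 56 mm, top 50 mm above the bench), at stand (0, 70, 50) mm; axes as the stand. Guard plate 35 mm behind it, up to 55 mm above it. Ahead, a staple at y -50 and the keeper loop at y +44 mm (x -60 to -32), both up to 62 mm above it. The shut rod passes 46 mm in front of it (axis), 45 mm above it.
- knob (a point): Centre of the red ball knob, 22 mm across, on the end of the bolt's handle, a straight steel shank 10 mm thick; 65 mm from the rod's axis, square to the rod. Down in its notch the handle points to the front (stand -x) and 20 degrees up: knob at stand x -107, z 117, y -100 (drawn back) or -20 (shut).
- notch_open (a point): Middle of the 18 mm wide notch where the handle rests at the start: stand (-62, -100, 101) mm. The notches are cut in an upright brass plate in front of the rod (stand x -66 to -58, y -122 to 2); notch floors z 93, teeth beside and between them up to z 113. In front of the plate the space under the handle is free down to the bench.
- notch_shut (a point): Middle of the other 18 mm wide notch, where the handle rests when the bolt is shut: stand (-62, -20, 101) mm.
- bolt (a joint): Travel of the bolt in m along the stand's +y: 0 = handle in line with the drawn-back notch, 0.080 = with the shut notch; stops at -0.008 and 0.092. About 1.2 N of friction, plus damping.
- bolt_handle (a joint): Turn of the handle about the rod, rad: 0 = fully down in a notch (20 degrees above level), grows as it is lifted to the stand's back; clears the teeth above about 0.9, upright at 1.22, stop at 1.745 (leaning 30 degrees back). Swings freely: let go below 1.22 it falls to the front, above it falls back on the stop and stays. On the teeth it rests at about 0.87.
- black_cap_bottle: Amber bottle with black cap, 48 mm across, 103 mm tall, about 0.15 kg; cap 30 mm across, its lowest edge 85 mm and its top 103 mm above the underside. Origin at the centre of its underside, z up along the bottle.
- red_cap_bottle: Amber bottle with red cap, 58 mm across, 122 mm tall; origin at the centre of its underside. To be left alone.
- white_cap_bottle: Amber bottle with white cap, 62 mm across, 128 mm tall; origin at the centre of its underside. To be left alone.
Things that resemble listed ones, but are neither listed nor needed, are in the scene too. Leave any green look-alike of the black_cap_bottle alone.

How it is judged (in metres and radians):
On the way:
1. the black-capped bottle stands upright on the blue step, let go, while the bolt is still drawn back in its notch (horizontal distance between black_cap_bottle and step_top below 0.022 m and z of black_cap_bottle in the frame of step_top between -0.005 and 0.005 m and angle between black_cap_bottle's own z axis and vertical below 0.1 rad and contact force between the fingers and black_cap_bottle below 0.1 N and value of joint bolt below 0.02 m), for 0.2 s.
At the end, for the whole second after the job is handed in: The bolt is shut (travel 72 to 88 mm) with its handle down in the shut notch (turn under 0.12 rad); the black-capped bottle stands still and upright (within 0.1 rad) on the blue step, its centre within 22 mm of the step's centre (value of joint bolt between 0.072 and 0.088 m and value of joint bolt_handle below 0.12 rad and horizontal distance between black_cap_bottle and step_top below 0.022 m and z of black_cap_bottle in the frame of step_top between -0.005 and 0.005 m and angle between black_cap_bottle's own z axis and vertical below 0.1 rad and linear speed of black_cap_bottle below 0.02 m/s); the robot touches nothing.
It fails at once if the black-capped bottle is tipped by more than 0.6 rad (angle between black_cap_bottle's own z axis and vertical above 0.6 rad).
It fails at once if the black-capped bottle strikes or is pressed on the stand with more than 60 N (contact force between black_cap_bottle and stand above 60 N).
It fails at once if the red-capped bottle is moved more than 20 mm (distance of red_cap_bottle from where it was at the start of the episode above 0.02 m).
It fails at once if the white-capped bottle is moved more than 20 mm (distance of white_cap_bottle from where it was at the start of the episode above 0.02 m).
It also fails if it takes over 72 s, if anything falls off the work surface, if the arm or the gripper's body presses on something with over 40 N, if the wrist force passes 120 N, or if a joint passes its speed limit or range.

## Working session

There is one attempt and no reset: what is moved stays moved. The work goes in short steps, Python scripts to look and compute and a shell command to move; the robot and the scene stay as the last step left them, time stands still between calls to the robot, and variables do not carry over. Pictures are saved under pics/ and viewed, and the job is handed in when it is done.

```bash
ls; mkdir -p pics; python3 - <<'E'
from rig import *
import cv2, rig
o=get_obs(); print(o['t'],o['position'],o['tcp_rot'],o['grip_width'],o['contact_force'],tip_extent() if callable(tip_extent) else tip_extent)
for n in ("scene","top"):
    im=get_image(n); cv2.imwrite(f'pics/{n}0.png',im[:,:,::-1])
    m=camera_model(n); print(n,m['mtx'],m['extrinsics'])
E
```

```text
pics
0.0 [ 195.18922391 -593.42191113  255.72881208] [ 8.10088259e-01 -5.86307672e-01 -4.86822274e-04 -3.00215098e-04] 0.9975032694103636 [ 0.18217621 -0.5785488   0.44743973] 25.0
scene [[362.41365344   0.         312.83276522]
 [  0.         362.41365344 205.5905095 ]
 [  0.           0.           1.        ]] [[ 8.07371852e-01 -5.89816776e-01 -1.63359799e-02 -3.79642202e+02]
 [-2.99195651e-01 -3.85377922e-01 -8.72906536e-01  3.03502248e+02]
 [ 5.08559392e-01  7.09647820e-01 -4.87613900e-01  5.25803068e+02]
 [ 0.00000000e+00  0.00000000e+00  0.00000000e+00  1.00000000e+00]]
top [[419.15425292   0.         329.35559125]
 [  0.         419.15425292 196.17754334]
 [  0.           0.           1.        ]] [[ 1.83461026e-02 -9.99787503e-01 -9.40049769e-03  1.03009387e+02]
 [-9.98305941e-01 -1.77980757e-02 -5.53938317e-02  5.81013848e+02]
 [ 5.52147499e-02  1.04008336e-02 -9.98420329e-01  1.09303711e+03]
 [ 0.00000000e+00  0.00000000e+00  0.00000000e+00  1.00000000e+00]]
```

View pics/scene0.png

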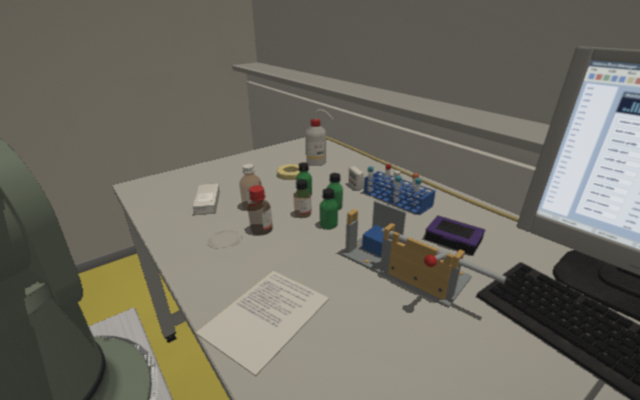

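View pics/top0.png

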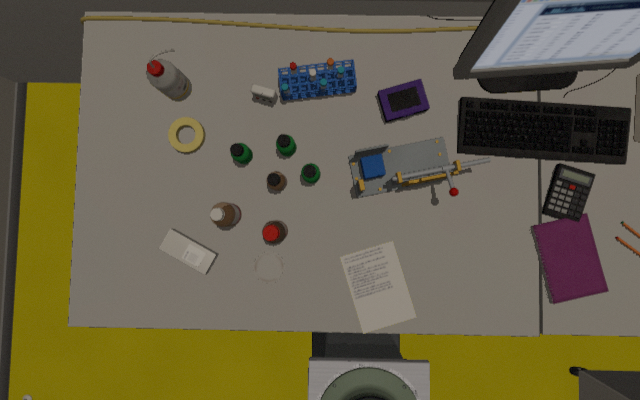

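```bash
python3 - <<'E'
import cv2
s=cv2.imread('pics/scene0.png');t=cv2.imread('pics/top0.png')
cv2.imwrite('pics/c1.png',cv2.resize(s[150:310,230:510][:, :],None,fx=2.8,fy=2.8,interpolation=3))
cv2.imwrite('pics/c2.png',cv2.resize(t[120:255,200:330],None,fx=4.4,fy=4.4,interpolation=3))
cv2.imwrite('pics/c3.png',cv2.resize(t[125:225,335:500],None,fx=4.8,fy=4.8,interpolation=3))
E
```

```text
(no output)
```

View pics/c1.png

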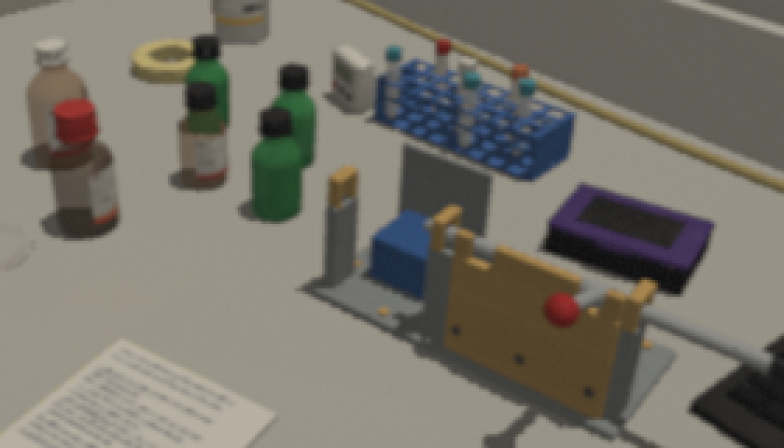

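View pics/c2.png

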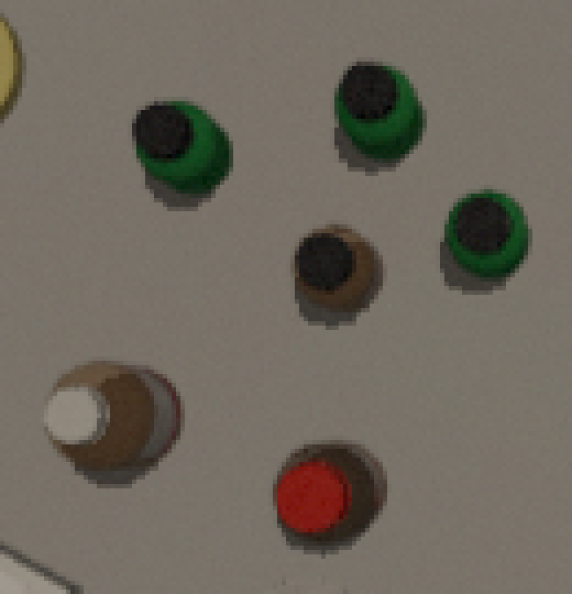

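View pics/c3.png

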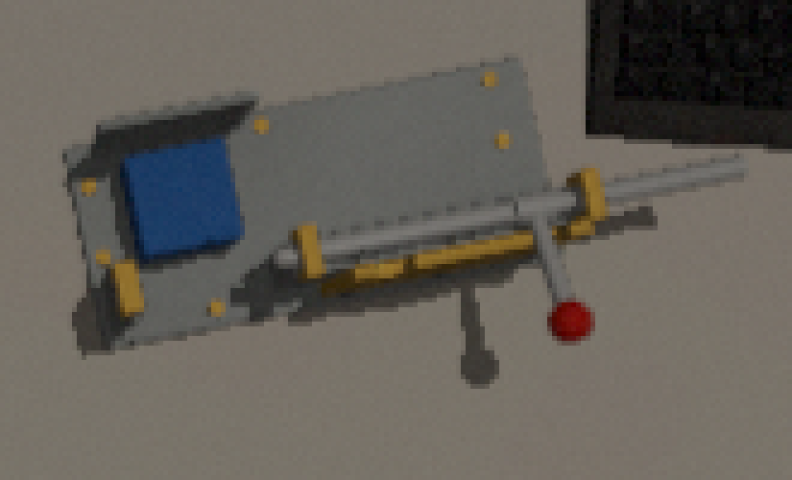

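```bash
cat > h.py <<'E'
import numpy as np, cv2
from scipy.optimize import least_squares
from rig import *
def proj(m,P):
    P=np.atleast_2d(P); c=P@m['extrinsics'][:3,:3].T+m['extrinsics'][:3,3]; p=c@m['mtx'].T
    return p[:,:2]/p[:,2:]
def tri(obs): # list (model,px)
    return least_squares(lambda X:np.concatenate([proj(m,X)[0]-p for m,p in obs]),[500,0,50])
def at_z(m,p,z):
    d=m['extrinsics'][:3,:3].T@np.linalg.solve(m['mtx'],[*p,1]);o=-m['extrinsics'][:3,:3].T@m['extrinsics'][:3,3]
    return o+d*(z-o[2])/d[2]
def stand(v,P):
    P=np.atleast_2d(P);c,s=np.cos(v[2]),np.sin(v[2]);return P@np.array([[c,-s,0],[s,c,0],[0,0,1]]).T+[v[0],v[1],0]
E
python3 - <<'E'
from h import *
T=camera_model('top');S=camera_model('scene')
c3=lambda x,y:np.array([335+x/4.8,125+y/4.8]); c1=lambda x,y:np.array([230+x/2.8,150+y/2.8]); c2=lambda x,y:np.array([200+x/4.4,120+y/4.4])
for n,a,b in [('knob',c3(571,321),c1(562,310)),('blackcapmid',c2(327,263),c1(202,97)),('redmid',c2(314,496),c1(76,122)),('whitemid',c2(78,415),c1(52,54)),('stepcorner_front-left?',c3(122,157),c1(410,213))]:
    r=tri([(T,a),(S,b)]);print(n,r.x.round(1),r.cost.round(2))
pts=[((28,98,50),c3(122,157)),((28,42,50),c3(222,138)),((-28,42,50),c3(243,238)),((-28,98,50),c3(145,258)),((45,126,8),c3(65,150)),((45,-136,8),c3(520,58)),((-46,114,112),c3(127,285)),((-46,20,112),c3(309,250)),((-46,-126,112),c3(592,193)),((-107,-100,117),c3(571,321))]
A=np.array([p[0] for p in pts],float);B=np.array([p[1] for p in pts])
f=lambda v:(proj(T,stand(v,A))-B).ravel()
r=least_squares(f,[600,-100,0.1],loss='soft_l1');print(r.x,'deg',np.degrees(r.x[2]));print(f(r.x).reshape(-1,2).round(2))
v=r.x
print('step',stand(v,(0,70,50)),'knob',stand(v,(-107,-100,117)))
sc=cv2.imread('pics/scene0.png')
sc=cv2.resize(sc,None,fx=2.8,fy=2.8,interpolation=3)
for p in A:
    q=proj(S,stand(v,p))[0]*2.8;cv2.circle(sc,tuple(int(x) for x in q),3,(255,0,255),1)
cv2.imwrite('pics/ov.png',sc[500:868,850:1500])
E
```

```text
knob [ 590.4 -187.8  117.3] 0.39
blackcapmid [615.  248.6  91.3] 0.86
redmid [483.6 251.2 105.2] 0.15
whitemid [526.4 380.2 115. ] 0.52
stepcorner_front-left? [681.4  32.4  42.9] 1.37
[ 6.71833346e+02 -6.63061744e+01  2.16162225e-01] deg 12.385183167480353
[[-0.21 -0.08]
 [ 0.25 -0.39]
 [ 0.3  -0.03]
 [-0.63  0.09]
 [-0.85 -0.43]
 [ 0.13 -0.47]
 [ 0.05  0.55]
 [ 0.19  0.2 ]
 [ 0.31  0.23]
 [ 0.13  0.17]]
step [[656.81955317   2.06476995  50.        ]] knob [[ 588.77174857 -186.92860636  117.        ]]
```

View pics/ov.png

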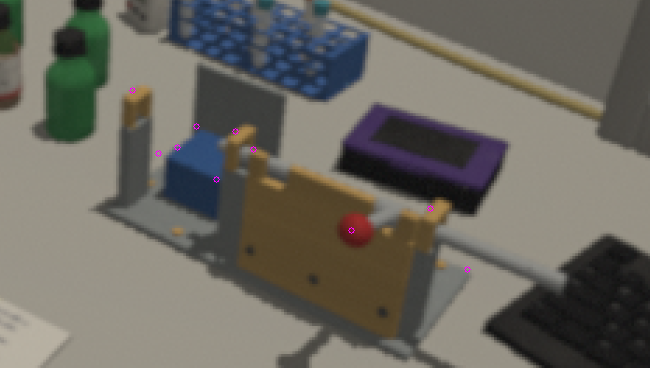

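```bash
python3 -m handwheel '[[[0,0,0,0.023,0.034,0.012,1],[0,0,0,0.023,0.034,0.012,1],[0,0,0,0.023,0.034,0.012,1],[0,0,0,0.023,0.034,0.012,1],[0,0,0,0.023,0.034,0.012,1],[0,0,0,0.023,0.034,0.012,1],[0,0,0,0.023,0.034,0.012,1],[0,0,0,0.023,0.034,0.012,1]]]'
python3 -m handwheel '[[[0,0,0,0.023,0.034,0.006,1],[0,0,0,0.023,0.034,0.006,1],[0,0,0,0.023,0.034,0.006,1],[0,0,0,0.023,0.034,0.006,1],[0,0,0,0.023,0.034,0.006,1],[0,0,0,0.01,0.02,0,1],[0,0,0,0,0,0,1]]]'
python3 - <<'E'
from h import *
o=get_obs();m=camera_model('wrist');im=get_image('wrist');cv2.imwrite('pics/w1.png',im[:,:,::-1])
R=m['extrinsics'][:3,:3];print(o['t'],o['position'],'cam',-R.T@m['extrinsics'][:3,3],'fwd',R[2]); np.savez('w1.npz',**m)
E
```

```text
t: 0.77
position: [375.1, -326.8, 350.4]
tcp_rot: [0.81, -0.586, -0.0, 0.0]
contact_force: [0.5, -0.9, -0.7]
grip_width: 1.001
t: 1.35
position: [501.5, -133.6, 379.8]
tcp_rot: [0.812, -0.584, -0.0, -0.001]
contact_force: [-0.5, -0.6, 0.1]
grip_width: 0.999
1.35 [ 501.53470046 -133.5960165   379.76672154] cam [ 573.96873189 -109.73697107  498.79285064] fwd [-0.27889193 -0.09257837 -0.95584964]
```

View pics/w1.png

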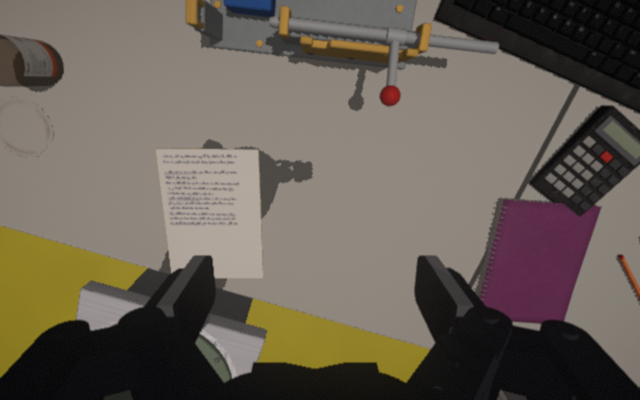

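```bash
python3 -m handwheel '[[[0,0,0,0.03,0.02,0,1],[0,0,0,0.03,0.02,0,1],[0,0,0,0.03,0.02,0,1],[0,0,0,0.03,0.02,0,1],[0,0,0,0.02,0.01,0,1],[0,0,0,0,0,0,1]]]'
python3 - <<'E'
from h import *
o=get_obs();m=camera_model('wrist');im=get_image('wrist');cv2.imwrite('pics/w2.png',im[:,:,::-1])
cv2.imwrite('pics/w2c.png',cv2.resize(im[60:300,150:500,::-1],None,fx=2.2,fy=2.2,interpolation=3))
R=m['extrinsics'][:3,:3];print(o['t'],o['position'],'cam',-R.T@m['extrinsics'][:3,3]); np.savez('w2.npz',**m)
E
```

```text
t: 1.9
position: [641.8, -46.6, 378.1]
tcp_rot: [0.811, -0.585, -0.001, -0.0]
contact_force: [0.6, -0.0, -0.4]
grip_width: 1.0
1.9 [641.79345346 -46.61488671 378.12045234] cam [714.56496759 -22.97457228 496.98430842]
```

View pics/w2.png

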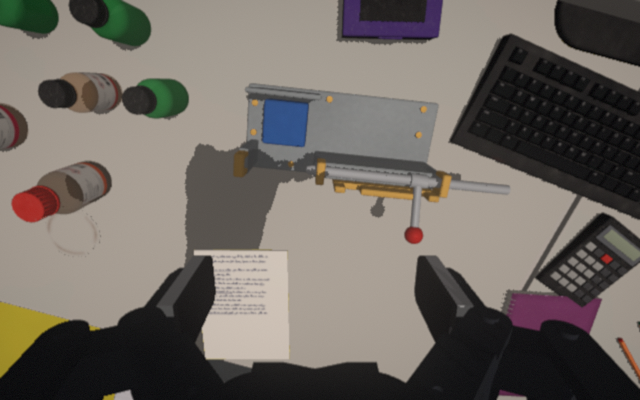

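View pics/w2c.png

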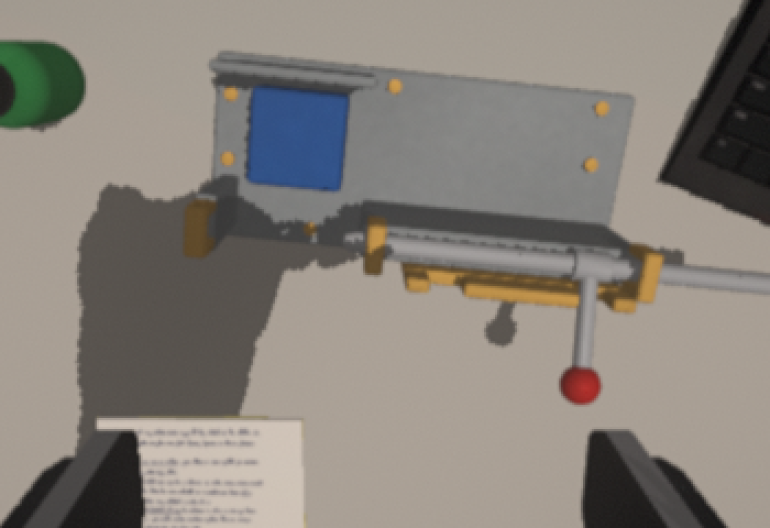

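```bash
python3 - <<'E'
from h import *
T=camera_model('top');W=dict(np.load('w2.npz'));W1=dict(np.load('w1.npz'))
c3=lambda x,y:np.array([335+x/4.8,125+y/4.8]); w=lambda x,y:np.array([150+x/2.2,60+y/2.2]); c2=lambda x,y:np.array([200+x/4.4,120+y/4.4])
for n,a,b in [('knob',c3(571,321),w(580,385)),('c1',c3(122,157),w(252,87)),('c2',c3(222,138),w(350,94)),('c3',c3(243,238),w(342,190)),('c4',c3(145,258),w(248,184)),('cap',c2(327,263),(58,93))]:
    r=tri([(T,a),(W,b)]);print(n,r.x.round(1),r.cost.round(2))
r=tri([(W1,(390,95.5)),(W,w(580,385))]);print('knobWW',r.x.round(1),r.cost)
A=np.array([(28,98,50),(28,42,50),(-28,42,50),(-28,98,50),(45,-136,8),(-46,114,112),(-46,20,112),(-46,-126,112),(-107,-100,117)],float)
B=np.array([w(252,87),w(350,94),w(342,190),w(248,184),w(633,96),w(199,225),w(376,245),w(651,276),w(580,385)])
f=lambda v:(proj(W,stand(v,A))-B).ravel()
r=least_squares(f,[671,-66,0.2],loss='soft_l1');v=r.x;print(v,f(v).reshape(-1,2).round(1))
print('step',stand(v,(0,70,50)),'knob',stand(v,(-107,-100,117)))
E
```

```text
knob [ 590.3 -190.1  111.6] 0.45
c1 [680.6  34.6  35.9] 0.05
c2 [694.3 -21.3  20.3] 0.05
c3 [637.9 -34.3  25.1] 0.05
c4 [625.2  21.2  37.3] 0.01
cap [616.9 252.2  90.3] 1.74
knobWW [ 593.1 -187.   119.7] 0.00010958936419301462
[ 6.77288407e+02 -6.85291867e+01  2.12596531e-01] [[ 0.3 -1.9]
 [ 0.3 -0. ]
 [-0.5  0.5]
 [-0.7 -1.5]
 [ 2.2 -0.4]
 [-1.4  2.2]
 [-0.   1.8]
 [-0.3  0.9]
 [ 1.  -1. ]]
step [[ 6.62518499e+02 -1.05142529e-01  5.00000000e+01]] knob [[ 593.79723637 -188.85468027  117.        ]]
```

```bash
python3 -m handwheel '[[[0,0,-0.1165,-0.003,0.037,-0.012,1],[0,0,-0.1165,-0.003,0.037,-0.012,1],[0,0,-0.1165,-0.003,0.037,-0.012,1],[0,0,-0.1165,-0.003,0.037,-0.012,1],[0,0,-0.1165,-0.003,0.037,-0.012,1],[0,0,-0.1165,-0.003,0.037,-0.012,1],[0,0,-0.1165,-0.003,0.037,-0.012,1],[0,0,-0.1165,-0.003,0.037,-0.012,1]]]'
python3 -m handwheel '[[[0,0,0,0,0,0,0.8],[0,0,0,0,0,0,0.8],[0,0,0,0,0,0,0.8]]]'
python3 - <<'E'
from h import *
o=get_obs();m=camera_model('wrist');im=get_image('wrist');cv2.imwrite('pics/w3.png',im[:,:,::-1])
R=m['extrinsics'][:3,:3];print(o['t'],o['position'],o['tcp_rot'],'cam',-R.T@m['extrinsics'][:3,3]); np.savez('w3.npz',**m)
E
```

```text
t: 2.62
position: [616.5, 217.9, 290.0]
tcp_rot: [-0.5, 0.866, 0.003, -0.004]
contact_force: [-0.4, 0.9, -1.9]
grip_width: 1.003
t: 2.87
position: [617.7, 214.8, 291.2]
tcp_rot: [-0.502, 0.865, 0.002, -0.004]
contact_force: [1.1, -0.5, -0.7]
grip_width: 0.799
2.8667 [617.6906166  214.77009067 291.21018788] [-0.50193455  0.86489703  0.00154378 -0.0035301 ] cam [685.10162644 177.5385299  409.68336745]
```

View pics/w3.png

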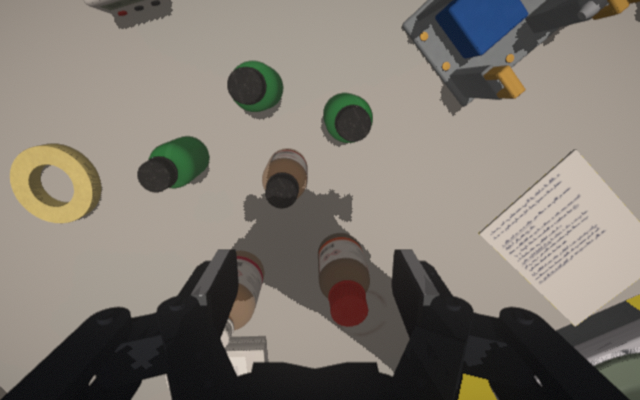

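```bash
python3 - <<'E'
from h import *
im=cv2.imread('pics/w3.png');cv2.imwrite('pics/w3c.png',cv2.resize(im[130:330,200:400],None,fx=3.5,fy=3.5,interpolation=3))
W=dict(np.load('w3.npz'));W2=dict(np.load('w2.npz'));T=camera_model('top')
print(at_z(W,(282,191),96),at_z(W2,(58,93),96),at_z(T,(274.3,179.7),96))
r=tri([(W,(282,191)),(W2,(58,93))]);print(r.x,r.cost)
print('red',at_z(W,(348,305),115),'green',at_z(W,(353,124),96))
E
```

```text
[617.14427564 250.49096354  96.        ] [618.97155088 248.64715177  96.        ] [612.93281463 249.17044299  96.        ]
[617.04519145 251.38947932  92.16135566] 0.6579133381100026
red [486.66115228 250.83853445 115.        ] green [639.20126432 162.38340184  96.        ]
```

View pics/w3c.png

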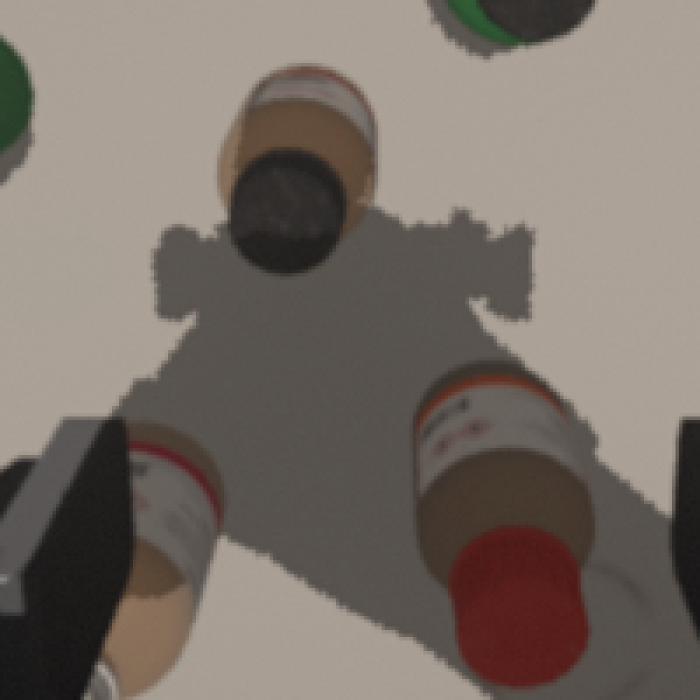

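```bash
python3 -m handwheel '[[[0,0,0,-0.001,0.018,0,0.8],[0,0,0,0,0.018,0,0.8],[0,0,0,0,0,-0.04,0.8],[0,0,0,0,0,-0.04,0.8],[0,0,0,0,0,-0.03,0.8],[0,0,0,0,0,0,0.8],[0,0,0,0,0,0,0.8]]]'
python3 - <<'E'
from h import *
o=get_obs();m=camera_model('wrist');im=get_image('wrist');cv2.imwrite('pics/w4.png',im[:,:,::-1])
print(o['position'],o['tcp_rot'])
E
```

```text
t: 3.5
position: [616.9, 250.6, 180.8]
tcp_rot: [-0.501, 0.865, 0.002, -0.004]
contact_force: [0.7, 0.6, 0.9]
grip_width: 0.795
[616.8933978  250.56862901 180.82046495] [-0.50095461  0.86545965  0.00222374 -0.00437441]
```

View pics/w4.png

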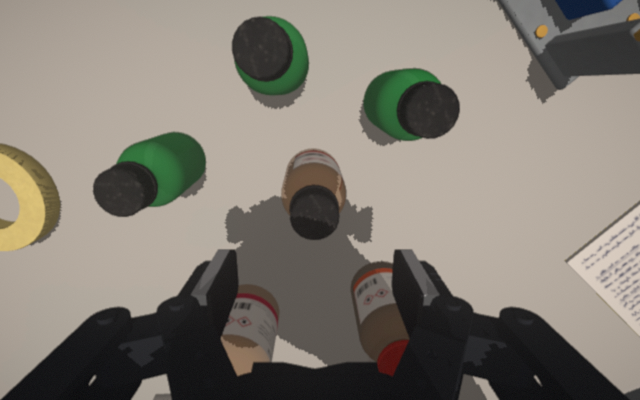

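```bash
python3 - <<'E'
from h import *
m=camera_model('wrist');print(at_z(m,(314,212),97), proj(m,[[616.9,250.6,z] for z in (97,62,0)]))
E
```

```text
[619.07273879 251.24460812  97.        ] [[316.59036384 214.3143186 ]
 [316.19100285 197.28885919]
 [315.69443265 176.11920061]]
```

```bash
python3 -m handwheel '[[[0,0,0,0.001,0,-0.04,0.8],[0,0,0,0,0,-0.04,0.8],[0,0,0,0,0,-0.025,0.8],[0,0,0,0,0,-0.014,0.8],[0,0,0,0,0,0,0.8],[0,0,0,0,0,0,0.7],[0,0,0,0,0,0,0.6],[0,0,0,0,0,0,0.4]]]' 40
python3 -m handwheel '[[[0,0,0,0,0,0,0.3],[0,0,0,0,0,0,0.3],[0,0,0,0,0,0,0.3],[0,0,0,0,0,0,0.3]]]' 40
```

```text
t: 4.22
position: [618.9, 252.9, 64.6]
tcp_rot: [-0.502, 0.865, 0.002, -0.002]
contact_force: [-1.9, -3.2, 11.6]
grip_width: 0.536
t: 4.55
position: [618.9, 252.9, 64.6]
tcp_rot: [-0.502, 0.865, 0.002, -0.002]
contact_force: [-1.7, -2.6, 12.0]
grip_width: 0.536
```

```bash
python3 - <<'E'
from h import *
cv2.imwrite('pics/w5.png',get_image('wrist')[:,:,::-1]); s=get_image('scene');cv2.imwrite('pics/s5.png',cv2.resize(s[130:270,220:400,::-1],None,fx=4,fy=4,interpolation=3))
E
```

```text
(no output)
```

View pics/w5.png

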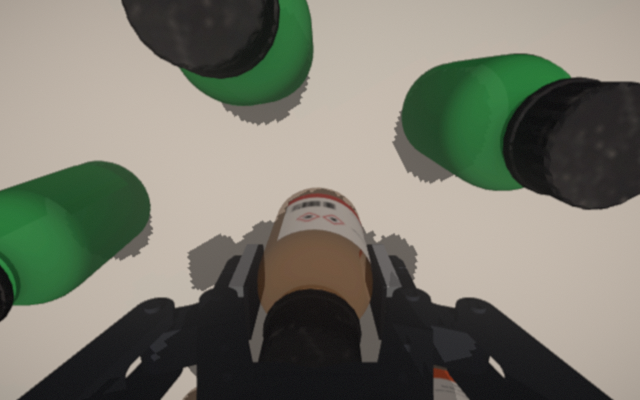

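View pics/s5.png

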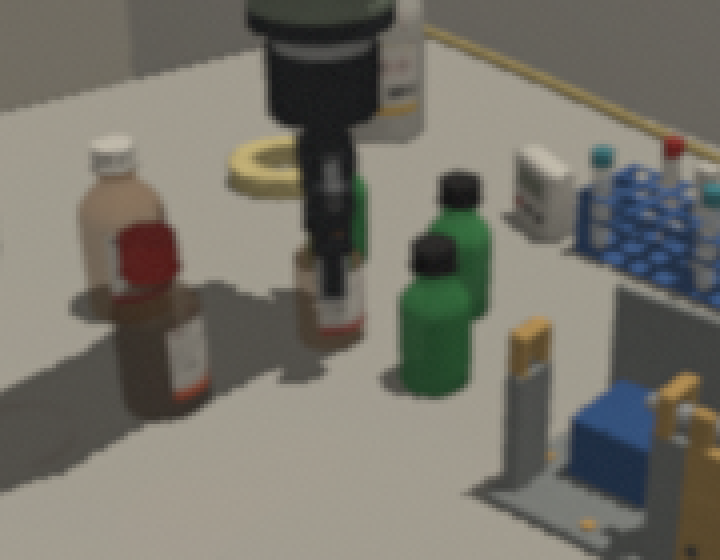

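```bash
python3 -m handwheel '[[[0,0,0,0,0,0.005,0.3],[0,0,0,0,0,0.01,0.3],[0,0,0,0,0,0.02,0.3],[0,0,0,0,0,0.025,0.3],[0,0,0,0,0,0,0.3],[0,0,0,0,0,0,0.3]]]' 40
python3 - <<'E'
from h import *
s=get_image('scene');cv2.imwrite('pics/s6.png',cv2.resize(s[130:270,220:400,::-1],None,fx=4,fy=4,interpolation=3))
E
```

```text
t: 5.15
position: [618.4, 253.2, 124.4]
tcp_rot: [-0.502, 0.865, 0.002, -0.002]
contact_force: [0.1, -0.4, -1.6]
grip_width: 0.538
```

View pics/s6.png

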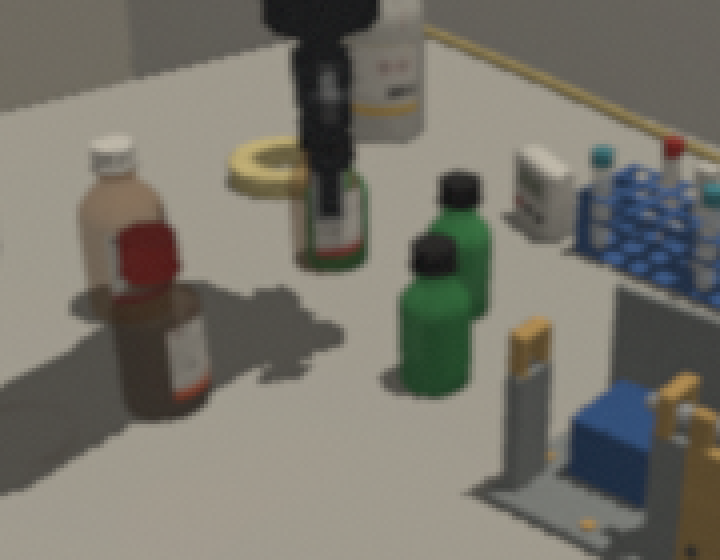

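```bash
python3 -m handwheel '[[[0,0,0,0,0,0.03,0.3],[0,0,0,0,0,0.035,0.3],[0,0,0,0,0,0.035,0.3],[0,0,0,0,0,0.03,0.3],[0,0,0.09,0.005,-0.02,0,0.3],[0,0,0.09,0.005,-0.025,0,0.3],[0,0,0.09,0.006,-0.03,0,0.3],[0,0,0.09,0.006,-0.03,0,0.3]]]' 40
python3 -m handwheel '[[[0,0,0.09,0.006,-0.03,0,0.3],[0,0,0.09,0.005,-0.03,0,0.3],[0,0,0.09,0.005,-0.03,0,0.3],[0,0,0.09,0.003,-0.025,0,0.3],[0,0,0.013,0.002,-0.02,0,0.3],[0,0,0,0,-0.01,0,0.3],[0,0,0,0,0,0,0.3],[0,0,0,0,0,0,0.3]]]' 40
python3 - <<'E'
from h import *
o=get_obs();m=camera_model('wrist');cv2.imwrite('pics/w7.png',get_image('wrist')[:,:,::-1]); s=get_image('scene');cv2.imwrite('pics/s7.png',cv2.resize(s[100:310,280:480,::-1],None,fx=3.8,fy=3.8,interpolation=3)[:600])
np.savez('w7.npz',**m);print(o['t'],o['position'],o['tcp_rot'])
E
```

```text
t: 5.87
position: [639.1, 146.9, 251.3]
tcp_rot: [-0.651, 0.759, 0.001, -0.004]
contact_force: [0.7, -0.5, -1.3]
grip_width: 0.539
t: 6.53
position: [660.2, 3.2, 251.3]
tcp_rot: [0.778, -0.628, -0.001, 0.004]
contact_force: [0.3, -0.1, -1.9]
grip_width: 0.542
6.5333 [660.21046078   3.23373627 251.33927773] [ 0.77819061 -0.62801397 -0.00097265  0.00410795]
```

View pics/w7.png

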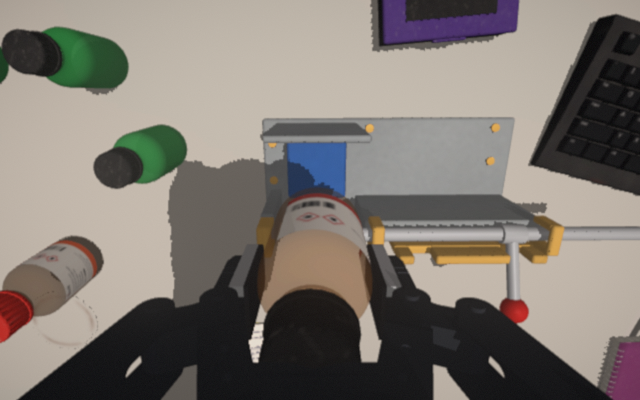

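View pics/s7.png

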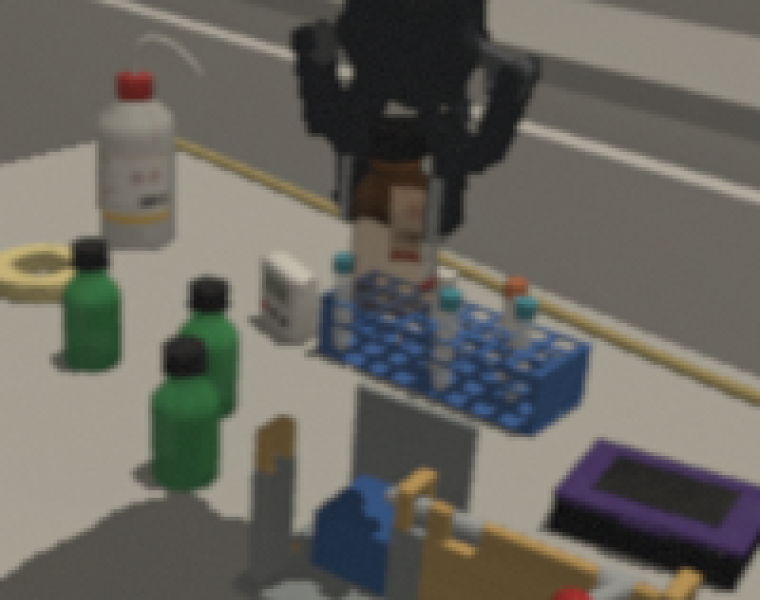

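```bash
python3 - <<'E'
from h import *
W=dict(np.load('w7.npz'))
im=cv2.imread('pics/w7.png');cv2.imwrite('pics/w7c.png',cv2.resize(im[100:330,240:580],None,fx=2.3,fy=2.3,interpolation=3))
A=np.array([(45,-136,8),(45,126,8),(-107,-100,117),(-46,-126,112),(-46,20,112),(28,98,50)],float)
B=np.array([(514,118),(263,118),(514,311),(556,236),(376.5,232),(288,138)],float)
f=lambda v:(proj(W,stand(v,A[:5]))-B[:5]).ravel()
r=least_squares(f,[671,-66,0.2],loss='soft_l1');v=r.x;print(v,f(v).reshape(-1,2).round(1))
print('step',stand(v,(0,70,50)),'knob',stand(v,(-107,-100,117)))
r=tri([(W,(514,311)),(dict(np.load('w2.npz')),(413.6,235))]);print(r.x,r.cost)
E
```

```text
[ 6.76949308e+02 -6.74681129e+01  2.14737362e-01] [[ 1.5 -1.1]
 [-1.5 -0.6]
 [-0.1 -3.1]
 [-1.1  4.8]
 [ 1.2  9.3]]
step [[662.03294999   0.92415463  50.        ]] knob [[ 593.71592494 -187.97207108  117.        ]]
[ 592.8881008  -186.51147311  120.39900951] 0.09218070238616753
```

View pics/w7c.png

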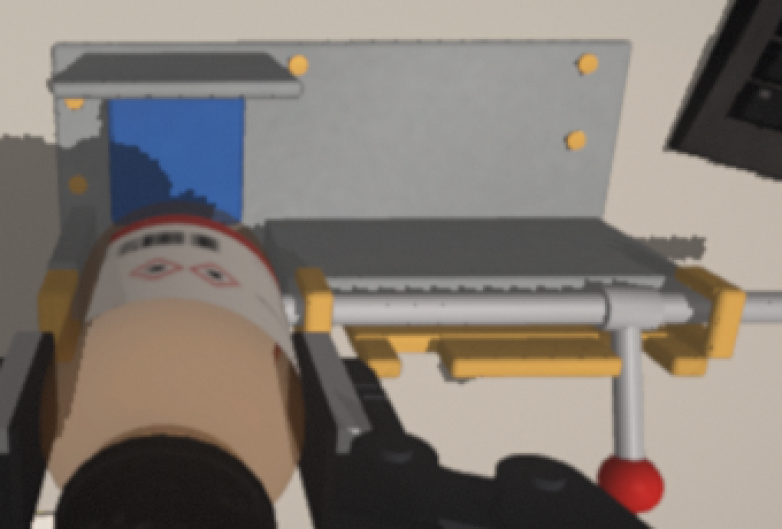

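```bash
python3 -m handwheel '[[[0,0,0,0.001,-0.001,-0.03,0.3],[0,0,0,0,-0.001,-0.035,0.3],[0,0,0,0,0,-0.03,0.3],[0,0,0,0,0,-0.02,0.3],[0,0,0,0,0,-0.01,0.3],[0,0,0,0,0,0,0.3],[0,0,0,0,0,0,0.3]]]' 40
python3 - <<'E'
from h import *
cv2.imwrite('pics/w8.png',get_image('wrist')[:,:,::-1]); s=get_image('scene');cv2.imwrite('pics/s8.png',cv2.resize(s[150:310,320:480,::-1],None,fx=3.7,fy=3.7,interpolation=3))
E
```

```text
t: 7.22
position: [661.8, 1.5, 127.3]
tcp_rot: [0.779, -0.627, -0.0, 0.004]
contact_force: [0.3, 0.1, -0.2]
grip_width: 0.537
```

View pics/w8.png

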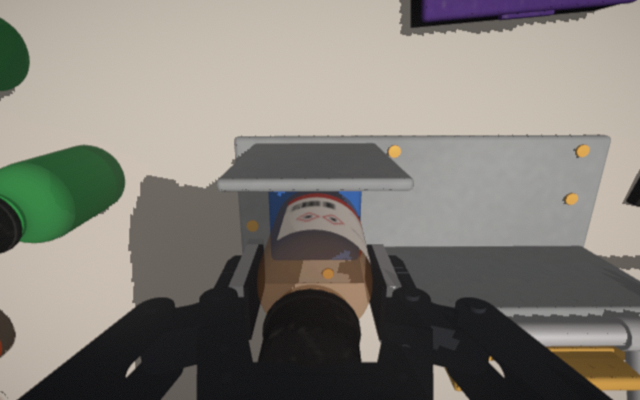

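View pics/s8.png

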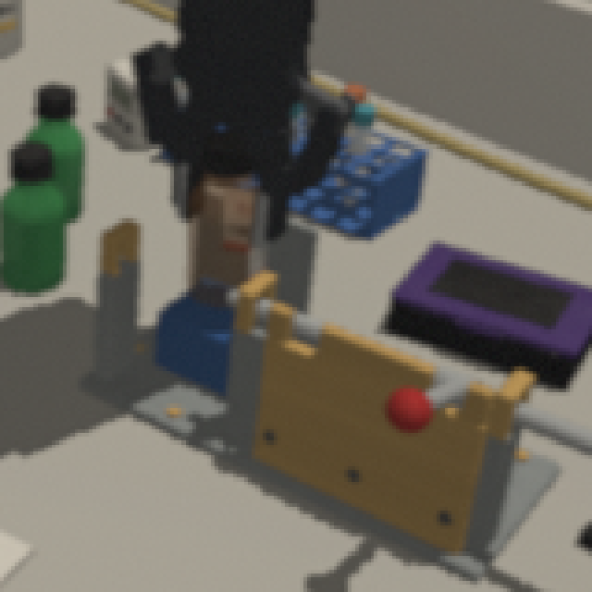

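```bash
python3 - <<'E'
from h import *
m=camera_model('wrist');v=[676.9,-67.5,0.2147]
print(proj(m,stand(v,[(35,70,105),(39,70,105),(45,-136,8),(45,126,8),(28,42,50)])).round(1), 'obs: front edge 188 back? , (609,136),(236,137),(361,~195)')
s=camera_model('scene');q=proj(s,stand(v,[(-28,98,50),(28,98,50),(-28,42,50),(0,70,62)]));print((q-[320,150])*3.7)
E
```

```text
[[314.1 189.9]
 [314.1 180.9]
 [610.4 135.6]
 [232.5 136. ]
 [361.2 174.5]] obs: front edge 188 back? , (609,136),(236,137),(361,~195)
[[156.06795694 306.90259172]
 [205.50729663 270.49758829]
 [233.37834951 340.23255197]
 [220.27753935 287.75515534]]
```

```bash
python3 - <<'E'
from h import *
im=cv2.imread('pics/scene0.png')
c=cv2.resize(im[200:300,335:475],None,fx=5.7,fy=5.7,interpolation=3)
s=camera_model('scene');v=[676.9,-67.5,0.2147]
A=[(-28,98,50),(28,98,50),(-28,42,50),(28,42,50),(-107,-100,117),(-71,126,8),(-71,-136,8),(45,126,8),(35,105,105),(-60,114,112),(-66,-122,113)]
q=(proj(s,stand(v,A))-[335,200]+.5)*5.7
print(q.round())
for i,p in enumerate(q): cv2.circle(c,tuple(int(x) for x in p),4,(255,0,255) if i<4 else (0,255,255),1)
cv2.imwrite('pics/s0z.png',c)
E
```

```text
[[158. 191.]
 [234. 135.]
 [277. 242.]
 [351. 182.]
 [553. 347.]
 [ 36. 296.]
 [656. 599.]
 [195. 178.]
 [238.   9.]
 [ 84.  76.]
 [675. 323.]]
```

View pics/s0z.png

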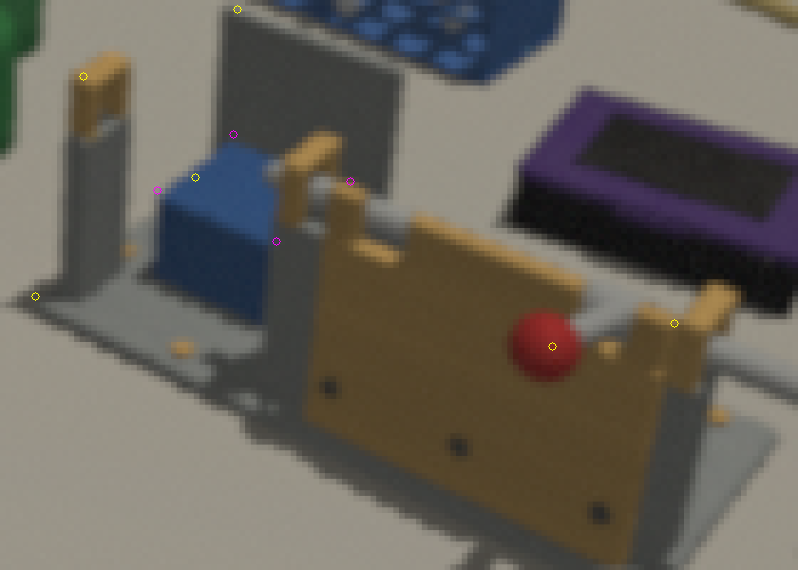

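```bash
python3 -m handwheel '[[[0,0,0,0,0,-0.003,0.3],[0,0,0,0,0,-0.003,0.3],[0,0,0,0,0,-0.002,0.3],[0,0,0,0,0,-0.001,0.3],[0,0,0,0,0,0,0.3],[0,0,0,0,0,0,0.3]]]' 40
python3 -m handwheel '[[[0,0,0,0,0,-0.001,0.3],[0,0,0,0,0,-0.001,0.3],[0,0,0,0,0,0,0.3],[0,0,0,0,0,0,0.3]]]' 40
```

```text
t: 7.82
position: [661.5, 0.7, 117.7]
tcp_rot: [0.778, -0.628, -0.001, 0.004]
contact_force: [-0.9, 0.6, -2.0]
grip_width: 0.537
t: 8.15
position: [661.5, 0.7, 115.7]
tcp_rot: [0.778, -0.628, -0.001, 0.004]
contact_force: [-0.2, 0.8, -1.4]
grip_width: 0.536
```

```bash
python3 -m handwheel '[[[0,0,0,0,0,-0.001,0.3],[0,0,0,0,0,0,0.3],[0,0,0,0,0,0,0.3]]]' 40
python3 -m handwheel '[[[0,0,0,0,0,-0.001,0.3],[0,0,0,0,0,0,0.3],[0,0,0,0,0,0,0.3]]]' 20
```

```text
t: 8.4
position: [661.5, 0.6, 114.8]
tcp_rot: [0.778, -0.628, -0.0, 0.004]
contact_force: [0.4, -1.1, 0.3]
grip_width: 0.536
t: 8.65
position: [661.9, 0.6, 114.7]
tcp_rot: [0.778, -0.628, -0.0, 0.004]
contact_force: [-2.4, -0.0, 11.6]
grip_width: 0.54
```

```bash
python3 -m handwheel '[[[0,0,0,0,0,0,0.6],[0,0,0,0,0,0,0.68],[0,0,0,0,0,0,0.78],[0,0,0,0,0,0,0.8],[0,0,0,0,0,0,0.8]]]' 20
python3 - <<'E'
from h import *
cv2.imwrite('pics/w9.png',get_image('wrist')[:,:,::-1]); s=get_image('scene');cv2.imwrite('pics/s9.png',cv2.resize(s[150:310,320:480,::-1],None,fx=3.7,fy=3.7,interpolation=3))
E
```

```text
t: 9.07
position: [661.4, 0.7, 113.6]
tcp_rot: [0.779, -0.628, -0.001, 0.004]
contact_force: [-0.2, 0.6, 0.2]
grip_width: 0.801
```

View pics/w9.png

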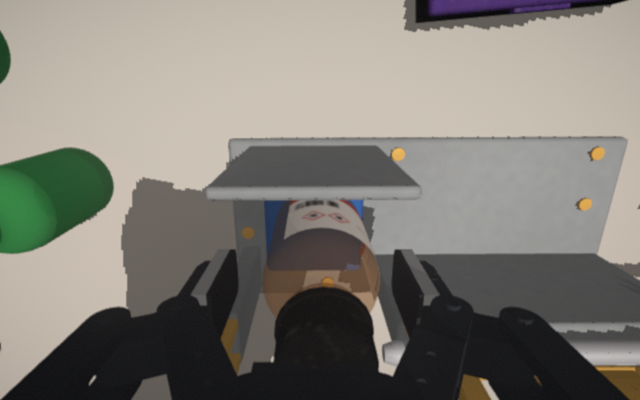

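View pics/s9.png

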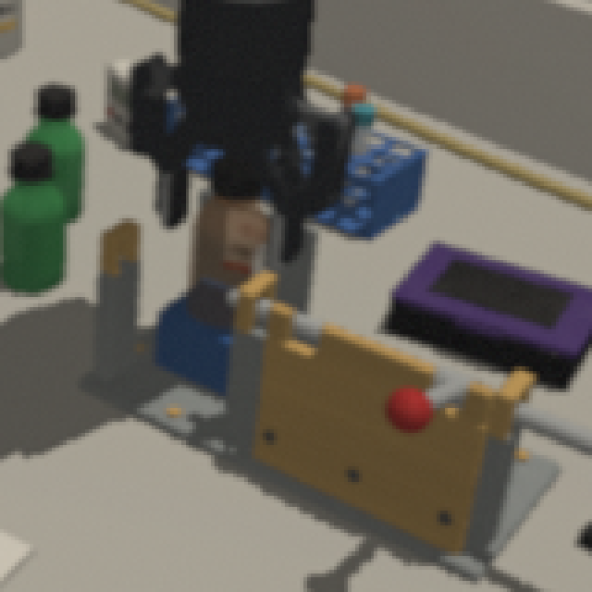

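```bash
python3 -m handwheel '[[[0,0,0,0,0,0.01,0.8],[0,0,0,0,0,0.03,0.8],[0,0,0,0,0,0.04,0.8],[0,0,0,0,0,0.04,0.8],[0,0,0,0,0,0.04,0.8],[0,0,0,-0.02,-0.01,0.02,0.8],[0,0,0,-0.03,-0.02,0,0.8],[0,0,0,-0.02,-0.02,0,0.8]]]' 20
python3 -m handwheel '[[[0,0,0,0,0,0,0.8],[0,0,0,0,0,0,0.8]]]' 20
python3 - <<'E'
from h import *
o=get_obs();m=camera_model('wrist');cv2.imwrite('pics/w10.png',get_image('wrist')[:,:,::-1]); s=get_image('scene');cv2.imwrite('pics/s10.png',cv2.resize(s[150:310,320:480,::-1],None,fx=3.7,fy=3.7,interpolation=3))
np.savez('w10.npz',**m);print(o['t'],o['position'],o['tcp_rot'])
E
```

```text
t: 9.83
position: [590.1, -49.4, 295.8]
tcp_rot: [0.779, -0.627, 0.0, 0.003]
contact_force: [0.2, -1.8, -0.3]
grip_width: 0.8
t: 10.0
position: [590.9, -50.5, 295.1]
tcp_rot: [0.778, -0.628, 0.0, 0.004]
contact_force: [0.7, -0.3, 0.0]
grip_width: 0.803
10.0 [590.90435558 -50.50614685 295.14579048] [ 7.77905679e-01 -6.28370243e-01  1.09569999e-04  3.68510875e-03]
```

View pics/w10.png

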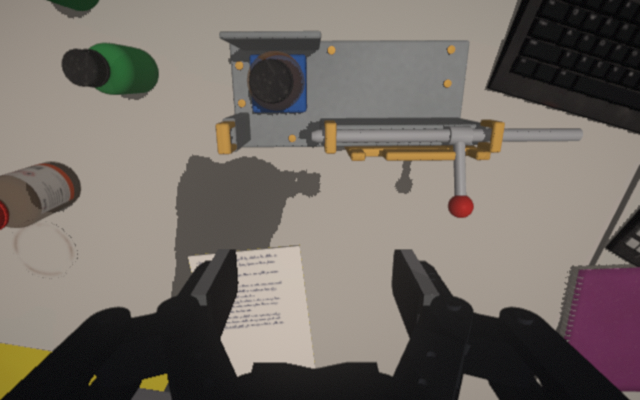

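View pics/s10.png

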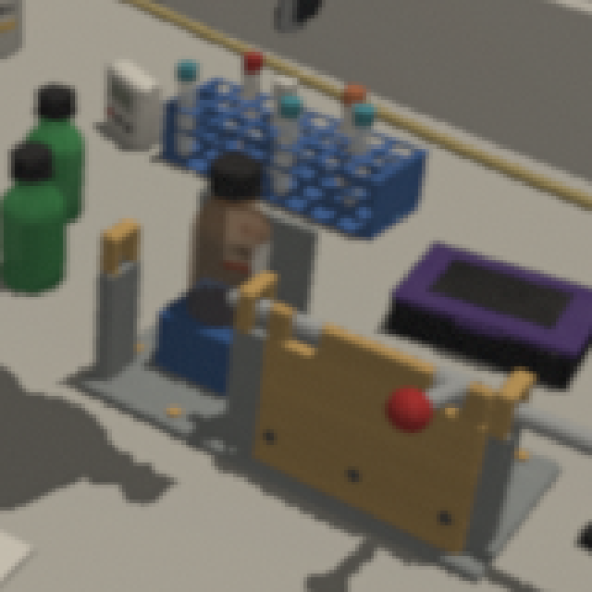

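```bash
python3 - <<'E'
from h import *
W=dict(np.load('w10.npz'));S=camera_model('scene')
B=np.array([(236,40),(470,41),(250,54),(305,52),(460.5,206)],float);A=np.array([(45,126,8),(45,-136,8),(28,98,50),(28,42,50),(-107,-100,117)],float)
f=lambda v:(proj(W,stand(v,A))-B).ravel()
r=least_squares(f,[676,-67,0.21],loss='soft_l1');v=r.x;print(v,f(v).reshape(-1,2).round(1))
cap=at_z(W,(274,80),152);c=np.cos(v[2]);s=np.sin(v[2]);d=cap[:2]-v[:2];print('cap in stand',c*d[0]+s*d[1],-s*d[0]+c*d[1],cap)
im=cv2.imread('pics/w10.png');cv2.imwrite('pics/w10c.png',cv2.resize(im[20:230,200:520],None,fx=2.4,fy=2.4,interpolation=3))
print('tri cap', tri([(W,(274,80)),(S,(320+235/3.7,150+170/3.7))]).x)
for P in [('w2',(413.6,235)),('w7',(514,311)),('w1',(390,95.5))]: pass
r=tri([(W,(460.5,206))]+[(dict(np.load(n+'.npz')),p) for n,p in [('w2',(413.6,235)),('w7',(514,311)),('w1',(390,95.5))]]);print('knob',r.x,r.fun.round(1))
E
```

```text
[ 6.76315856e+02 -6.82112121e+01  2.09229563e-01] [[-6.7 -0.1]
 [ 0.8 -0.2]
 [-0.8 -0.7]
 [ 1.3  1.6]
 [ 0.1  0.2]]
cap in stand 1.5621272025692505 63.606037991654794 [664.63253818  -5.66787988 152.        ]
tri cap [664.36219852  -4.65619741 145.39666425]
knob [ 593.01508207 -186.62749821  120.22977087] [ 0.1  0.4 -0.2  0.1  0.3 -0.4 -0.3 -0.1]
```

View pics/w10c.png

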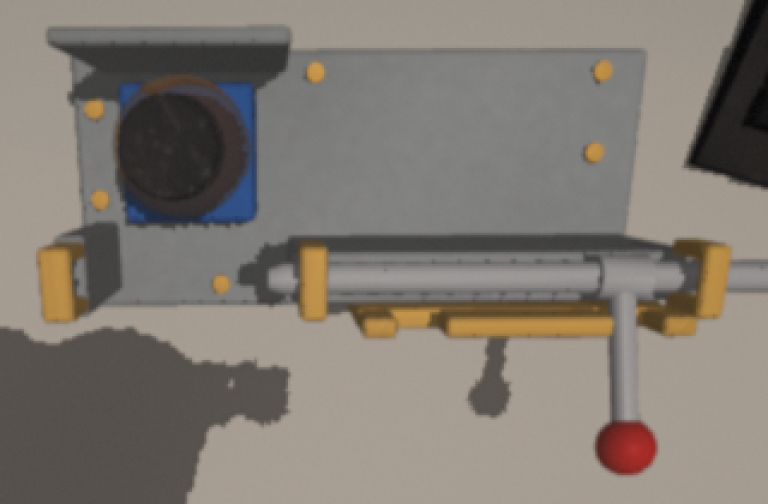

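```bash
python3 -m handwheel '[[[0,0,0,0.001,-0.03,0,0.6],[0,0,0,0.001,-0.035,0,0.6],[0,0,0,0,-0.035,-0.01,0.6],[0,0,0,0,-0.025,-0.03,0.6],[0,0,0,0,-0.012,-0.03,0.6],[0,0,0,0,0,-0.03,0.6],[0,0,0,0,0,0,0.6],[0,0,0,0,0,0,0.6]]]' 20
python3 - <<'E'
from h import *
o=get_obs();m=camera_model('wrist');cv2.imwrite('pics/w11.png',get_image('wrist')[:,:,::-1])
np.savez('w11.npz',**m);print(o['position'],o['tcp_rot']);print(proj(m,[593,-187.5,118]))
E
```

```text
t: 10.77
position: [593.6, -185.2, 193.0]
tcp_rot: [0.779, -0.627, -0.002, 0.004]
contact_force: [0.1, -0.7, 0.4]
grip_width: 0.6
[ 593.63342663 -185.23546702  192.97849734] [ 0.77886986 -0.62716768 -0.00180757  0.00437869]
[[317.24368668 221.47653251]]
```

View pics/w11.png

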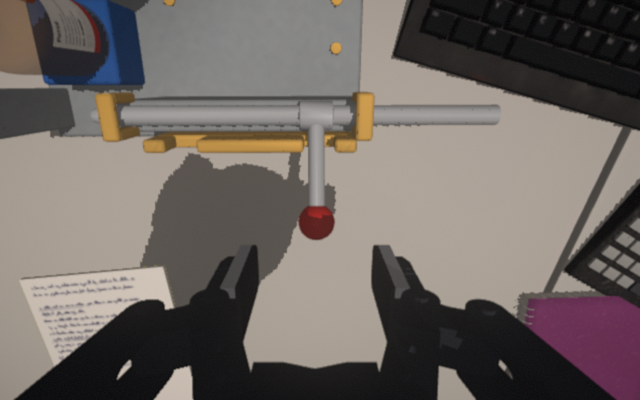

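```bash
python3 -m handwheel '[[[0,0,0,0,-0.0015,-0.03,0.6],[0,0,0,0,0,-0.025,0.6],[0,0,0,0,0,-0.014,0.6],[0,0,0,0,0,0,0.6],[0,0,0,0,0,0,0.4],[0,0,0,0,0,0,0.2],[0,0,0,0,0,0,0.15],[0,0,0,0,0,0,0.15]]]' 25
python3 -m handwheel '[[[0,0,0,0,0,0,0.15],[0,0,0,0,0,0,0.15],[0,0,0,0,0,0,0.15]]]' 25
python3 - <<'E'
from h import *
cv2.imwrite('pics/w12.png',get_image('wrist')[:,:,::-1]);s=get_image('scene');cv2.imwrite('pics/s12.png',cv2.resize(s[150:310,320:480,::-1],None,fx=3.7,fy=3.7,interpolation=3))
E
```

```text
t: 11.48
position: [594.6, -187.8, 126.7]
tcp_rot: [0.779, -0.628, 0.001, 0.003]
contact_force: [0.4, 0.6, 9.6]
grip_width: 0.231
t: 11.73
position: [594.7, -187.8, 126.7]
tcp_rot: [0.779, -0.628, 0.001, 0.003]
contact_force: [0.1, 0.9, 8.3]
grip_width: 0.235
```

View pics/w12.png

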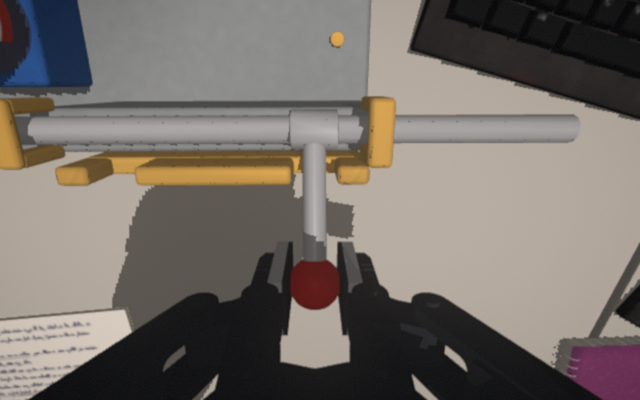

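View pics/s12.png

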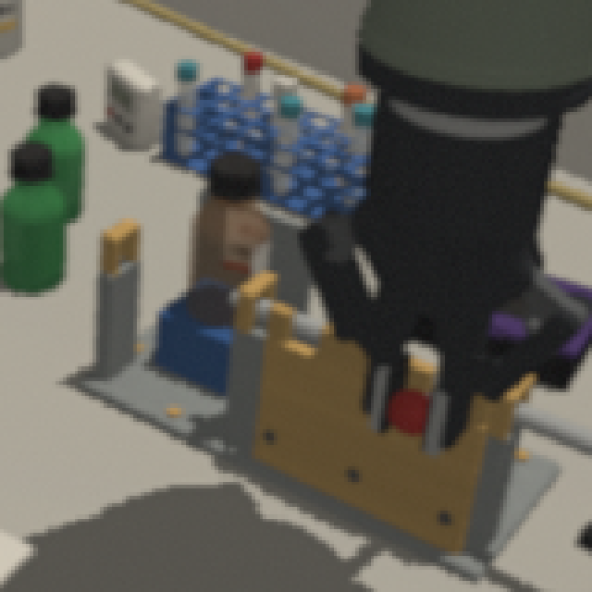

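```bash
python3 -m handwheel '[[[0,0,0,0.0036,0.0008,0.0083,0.15],[0,0,0,0.0061,0.0013,0.0095,0.15],[0,0,0,0.0075,0.0016,0.0083,0.15],[0,0,0,0,0,0,0.15]]]' 25
python3 -m handwheel '[[[0,0,0,0.0088,0.0019,0.0068,0.15],[0,0,0,0.0099,0.0021,0.0051,0.15],[0,0,0,0,0,0,0.15]]]' 25
python3 -m handwheel '[[[0,0,0,0.0105,0.0023,0.0033,0.15],[0,0,0,0.003,0.0007,0.0006,0.15],[0,0,0,0,0,0,0.15]]]' 25
python3 - <<'E'
from h import *
cv2.imwrite('pics/w13.png',get_image('wrist')[:,:,::-1]);s=get_image('scene');cv2.imwrite('pics/s13.png',cv2.resize(s[150:310,320:480,::-1],None,fx=3.7,fy=3.7,interpolation=3))
E
```

```text
t: 12.17
position: [612.2, -183.9, 153.4]
tcp_rot: [0.779, -0.627, 0.001, 0.004]
contact_force: [-5.4, -1.3, 4.2]
grip_width: 0.234
t: 12.42
position: [630.9, -179.7, 164.4]
tcp_rot: [0.779, -0.627, 0.0, 0.003]
contact_force: [-4.5, -0.1, 9.6]
grip_width: 0.234
t: 12.67
position: [643.2, -177.3, 167.2]
tcp_rot: [0.779, -0.628, -0.0, 0.004]
contact_force: [-3.6, -0.3, 7.2]
grip_width: 0.235
```

View pics/w13.png

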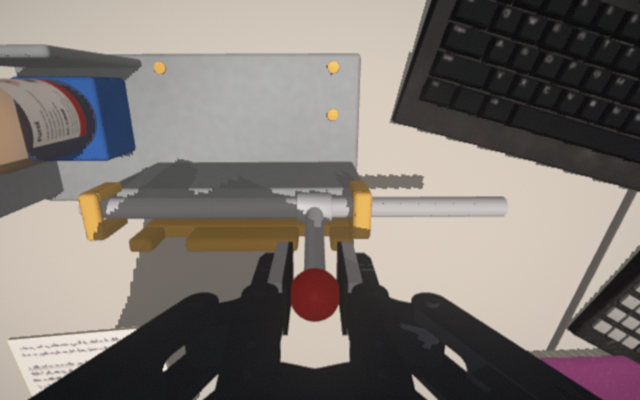

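View pics/s13.png

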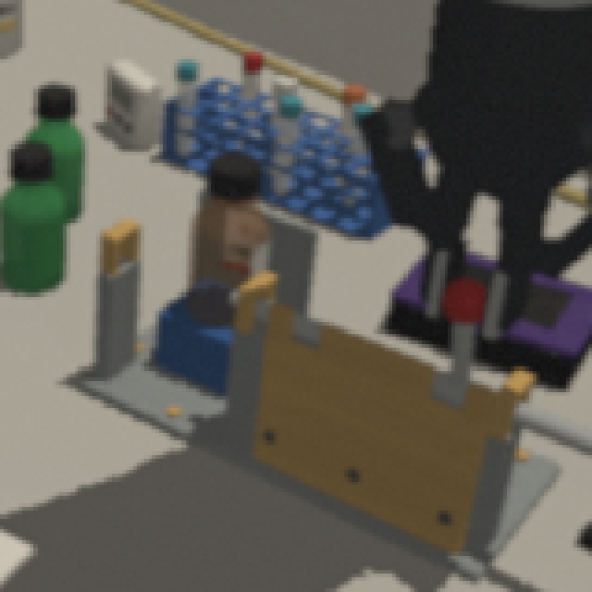

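```bash
python3 -m handwheel '[[[0,0,0,-0.0011,0.0049,0,0.15],[0,0,0,-0.0021,0.0098,0,0.15],[0,0,0,-0.0021,0.0098,0,0.15],[0,0,0,-0.0021,0.0098,0,0.15],[0,0,0,0,0,0,0.15]]]' 25
python3 -m handwheel '[[[0,0,0,-0.0021,0.0098,0,0.15],[0,0,0,-0.0021,0.0098,0,0.15],[0,0,0,-0.0021,0.0098,0,0.15],[0,0,0,-0.0021,0.0098,0,0.15],[0,0,0,-0.0011,0.0049,0,0.15],[0,0,0,0,0,0,0.15],[0,0,0,0,0,0,0.15]]]' 25
python3 - <<'E'
from h import *
o=get_obs();m=camera_model('wrist');print(o['position']);np.savez('w14.npz',**m)
cv2.imwrite('pics/w14.png',get_image('wrist')[:,:,::-1]);s=get_image('scene');cv2.imwrite('pics/s14.png',cv2.resize(s[150:310,320:480,::-1],None,fx=3.7,fy=3.7,interpolation=3))
E
```

```text
t: 13.18
position: [635.0, -140.8, 167.1]
tcp_rot: [0.779, -0.627, -0.001, 0.004]
contact_force: [-3.3, 0.8, 7.8]
grip_width: 0.237
t: 13.77
position: [625.6, -97.8, 167.1]
tcp_rot: [0.779, -0.627, -0.001, 0.004]
contact_force: [-4.2, 0.3, 8.8]
grip_width: 0.237
[625.56147501 -97.8438537  167.10628465]
```

View pics/w14.png

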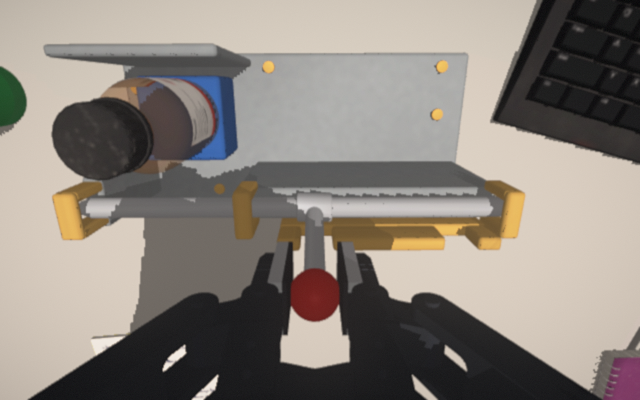

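View pics/s14.png

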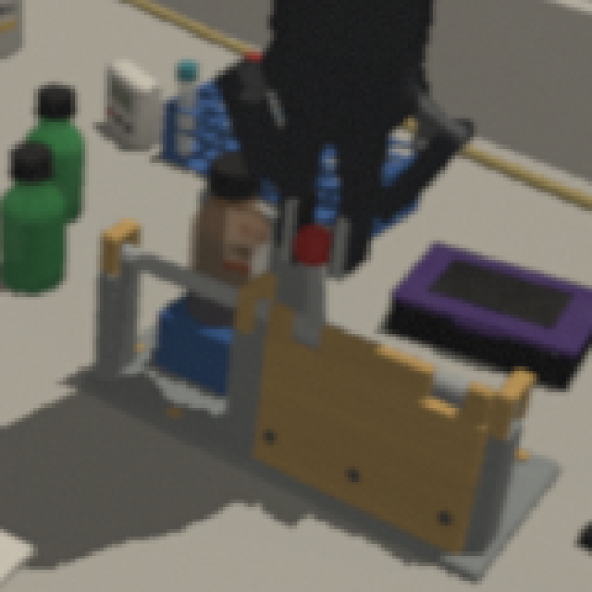

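```bash
python3 -m handwheel '[[[0,0,0,-0.0027,-0.0017,-0.0006,0.15],[0,0,0,-0.0105,-0.0023,-0.0033,0.15],[0,0,0,-0.0099,-0.0021,-0.0051,0.15],[0,0,0,-0.0088,-0.0019,-0.0068,0.15],[0,0,0,0,0,0,0.15]]]' 25
python3 - <<'E'
from h import *
cv2.imwrite('pics/w15.png',get_image('wrist')[:,:,::-1])
E
```

```text
t: 14.28
position: [592.1, -106.6, 149.9]
tcp_rot: [0.778, -0.628, -0.001, 0.005]
contact_force: [-4.0, 0.7, 4.4]
grip_width: 0.233
```

View pics/w15.png

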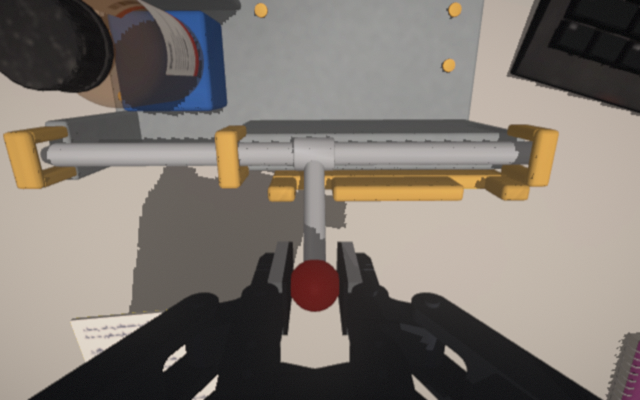

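```bash
python3 -m handwheel '[[[0,0,0,-0.0075,-0.0016,-0.0083,0.15],[0,0,0,-0.0061,-0.0013,-0.0095,0.15],[0,0,0,-0.0036,-0.0008,-0.0083,0.15],[0,0,0,0,0,0,0.15],[0,0,0,0,0,0,0.15]]]' 25
python3 -m handwheel '[[[0,0,0,0,0,-0.003,0.15],[0,0,0,0,0,0,0.15],[0,0,0,0,0,0,0.15]]]' 25
python3 - <<'E'
from h import *
cv2.imwrite('pics/w16.png',get_image('wrist')[:,:,::-1]);s=get_image('scene');cv2.imwrite('pics/s16.png',cv2.resize(s[150:310,320:480,::-1],None,fx=3.7,fy=3.7,interpolation=3))
E
```

```text
t: 14.75
position: [577.6, -110.1, 124.8]
tcp_rot: [0.779, -0.628, -0.0, 0.004]
contact_force: [2.1, 0.1, -0.6]
grip_width: 0.232
t: 15.0
position: [577.4, -110.3, 122.3]
tcp_rot: [0.779, -0.628, -0.0, 0.004]
contact_force: [-1.0, -0.5, 11.1]
grip_width: 0.234
```

View pics/s16.png

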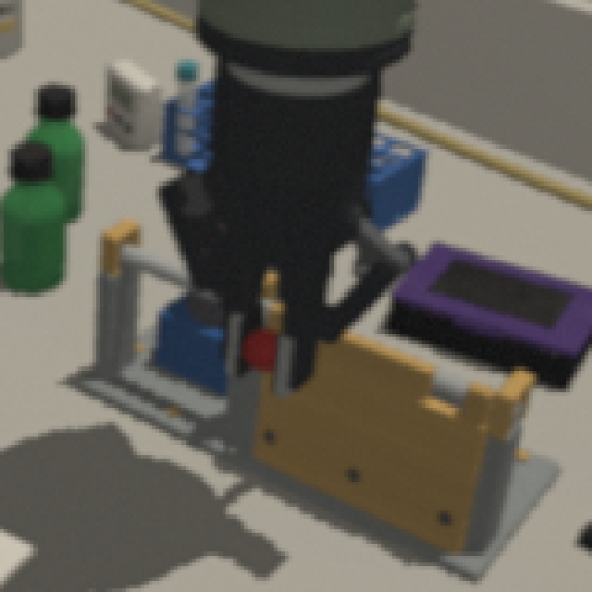

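View pics/w16.png

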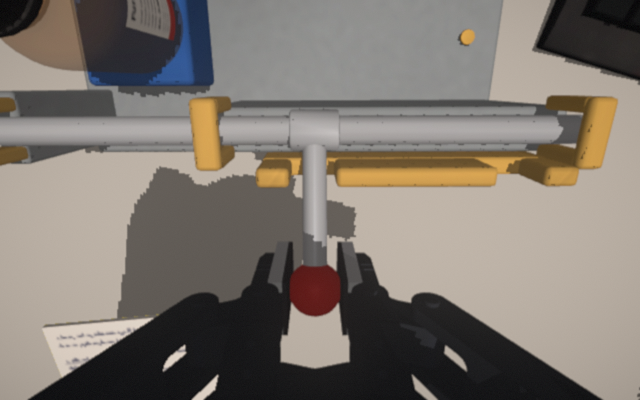

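```bash
python3 -m handwheel '[[[0,0,0,0,0,0,0.4],[0,0,0,0,0,0,0.6],[0,0,0,0,0,0,0.6],[0,0,0,0,0,0,0.6],[0,0,0,-0.005,0,0.03,0.6],[0,0,0,-0.005,0,0.04,0.6],[0,0,0,-0.005,0,0.04,0.6],[0,0,0,-0.01,0,0.04,0.6]]]' 20
python3 -m handwheel '[[[0,0,0,-0.02,0,0.03,0.6],[0,0,0,-0.02,0,0,0.6],[0,0,0,0,0,0,0.6],[0,0,0,0,0,0,0.6]]]' 20
python3 - <<'E'
from h import *
m=camera_model('wrist');np.savez('w17.npz',**m)
cv2.imwrite('pics/w17.png',get_image('wrist')[:,:,::-1]);s=get_image('scene');cv2.imwrite('pics/s17.png',cv2.resize(s[150:310,320:480,::-1],None,fx=3.7,fy=3.7,interpolation=3))
cv2.imwrite('pics/t17.png',get_image('top')[:,:,::-1])
E
```

```text
t: 15.77
position: [551.7, -110.3, 273.2]
tcp_rot: [0.779, -0.628, -0.001, 0.004]
contact_force: [0.0, -0.6, 0.1]
grip_width: 0.598
t: 16.1
position: [511.5, -110.5, 302.3]
tcp_rot: [0.778, -0.628, -0.0, 0.004]
contact_force: [0.0, 0.3, 0.7]
grip_width: 0.597
```

View pics/s17.png

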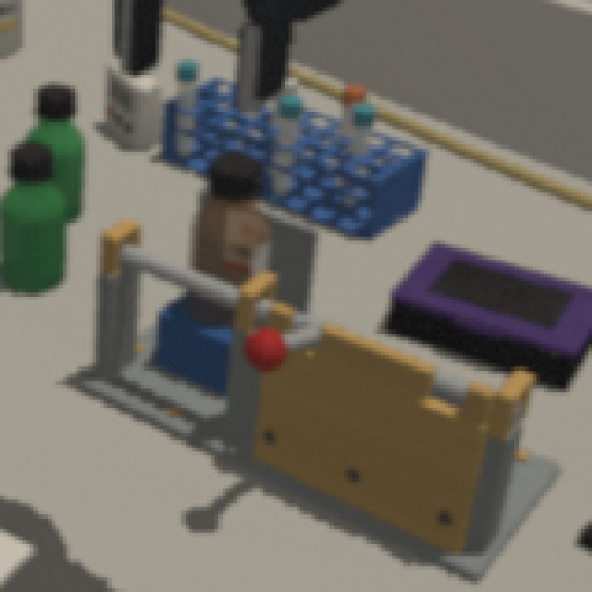

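View pics/w17.png

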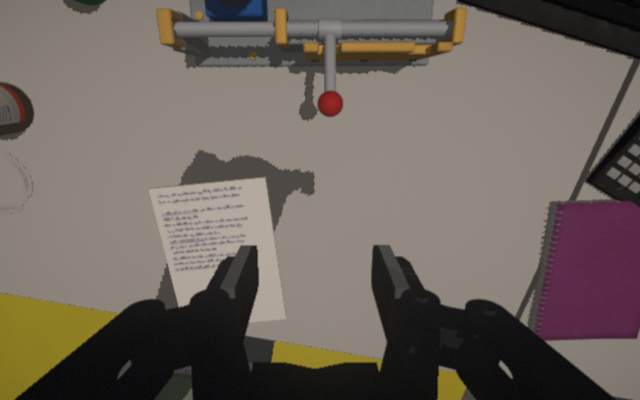

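```bash
python3 - <<'E'
from h import *
S=camera_model('scene');W=dict(np.load('w17.npz'))
o=lambda x,y:np.array([320+x/3.7,150+y/3.7])
v=[676.5,-67.7,0.2135]
K0=np.array([-107,-100,117.]);off=o(408,410)-proj(S,stand(v,K0))[0]
for lift in (0,.12,.25):
    a=np.radians(20)+lift
    for y in (-25,-20,-15):
        P=stand(v,(-46-65*np.cos(a),y,95+65*np.sin(a)))
        print(lift,y,((proj(S,P)[0]+off-[320,150])*3.7).round(1),proj(W,P)[0].round(1))
print('obs (266,350)  wrist (330.5,103.5)')
E
```

```text
0 -25 [269.3 350.3] [334.5 103.4]
0 -20 [260.6 346.6] [328.7 103.4]
0 -15 [252.1 343. ] [322.8 103.4]
0.12 -25 [273.7 336. ] [335.1  99.9]
0.12 -20 [265.1 332.4] [329.1  99.9]
0.12 -15 [256.5 328.8] [323.1  99.9]
0.25 -25 [279.5 320.5] [335.8  94.7]
0.25 -20 [270.8 316.9] [329.6  94.7]
0.25 -15 [262.2 313.3] [323.4  94.7]
obs (266,350)  wrist (330.5,103.5)
```

```bash
python3 - <<'E'
import cv2,numpy as np
for f in('s10','s17','w17'):
    im=cv2.imread(f'pics/{f}.png').astype(int);m=(im[...,2]>90)&(im[...,1]<60)&(im[...,0]<60)
    y,x=np.nonzero(m)
    if f=='s17': k=(y>300)
    elif f=='s10': k=(y>350)
    else: k=(abs(x-330)<25)&(abs(y-103)<25)
    print(f,x[k].mean(),y[k].mean(),k.sum())
E
```

```text
s10 410.22116149562453 406.32299124900555 1257
s17 267.2660194174757 345.821359223301 1030
w17 330.0969827586207 103.04525862068965 464
```

View pics/t17.png

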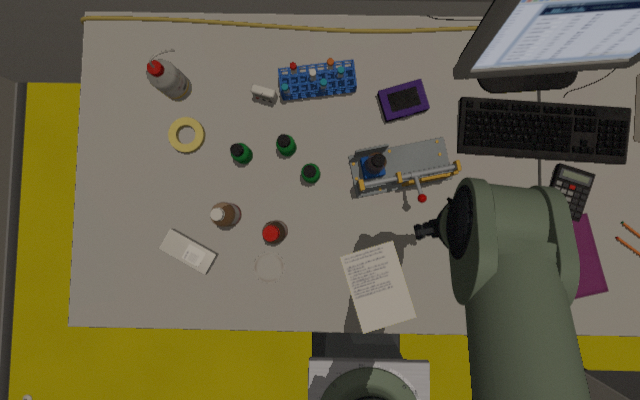

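```bash
python3 -c "
from rig import *
print(get_obs()['contact_force']);print(job_done())"
```

```text
[-0.12868805  0.21741192 -0.35204075]
the job is handed in; nothing more can be done
None
```

The black-capped bottle is standing upright on the blue step and the bolt is shut in front of it. I handed the job in at about 16 s. `job_done()` gives no verdict, so everything below comes from my own checks.

**What I did:** I gripped the amber black-capped bottle by its body, set it down with about 12 N showing on the wrist, let go and backed off. Then I gripped the red knob, swung the handle up about 1.04 rad, slid the bolt about 80 mm, lowered the handle into the shut notch and let go.

**Last checks:**
- **Bolt:** the knob's place in the scene and wrist pictures fits a travel of about 77–79 mm with the handle fully down.
- **Bottle:** it is upright. Before the bolt was moved, its cap measured about 6 mm to one side of the step's centre, because it shifted slightly as the fingers opened. The allowance is 22 mm. I did not measure it again, but the last scene picture shows it unchanged.
- **Other bottles:** the red-capped and white-capped bottles are in the same place in the first and last top pictures.
- **Arm:** the gripper is clear of everything and the wrist force reads about zero.

**Disagreements:** the top and wrist cameras differed by about 4–6 mm in x. I went with the wrist camera because it matched where the tool met things. Measuring the step's height from two views gave 20–43 mm, which was too scattered to use. Contact at a tool height 50 mm above the bench grasp confirmed the stated 50 mm.

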